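Hang the winder's thick tension weight on the stand

TASK

Hang the thicker of the two steel tension weights on the hook of the small stand: bring the window of its frame sideways over the upturned tip, lower the top bar of the frame into the hook's throat and let go, so that the weight hangs still from the hook. Leave the thinner weight standing where it is.

Things in the scene. Friction and masses are not known exactly. Their poses are not given: they have to be found in the camera images.
- thick_grip (a point): Centre of the grip tab on top of the THICK weight, the one to hang; 113 mm above its underside. Upright aluminium tab 12 mm thick (own x), 26 mm wide (own y), 42 mm high, to be taken from above. z up. The loose weight, about 0.55 kg and 134 mm high, is a steel disc 60 mm across, 34 mm high, with a flat upright frame on it; both faces alike.
- thick_bar (a point): Middle of the underside of the top bar of the thick weight's frame (ceiling of its window), 78 mm above the weight's underside, 35 mm below thick_grip; same axes. Frame 12 mm thick (x), 60 mm wide (y); closed window 48 mm wide, 44 mm high, right above the disc; bar 14 mm high, the tab on its middle.
- hook_throat (a point): Centre of the throat floor (120 mm above the bench) where the top bar rests. Hook of a fixed stand, a flat steel arm 14 mm wide pointing along own +x; z up. Throat 37 mm long (x), floor 8 mm thick; arm and upturned tip stand 12 mm above the floor. Tip ends 26 mm ahead (+x), free beyond: the frame, thickness along x, goes on from there. Post 60 mm behind, 13 mm above floor; base 12 mm high.
- thin_grip (a point): Centre of the grip tab of the THIN weight, to be left alone; 93 mm above its underside. Same frame and tab, but its disc is only 14 mm high (114 mm high in all). Same axes.
Things that resemble listed ones, but are neither listed nor needed, are in the scene too. Leave any black look-alike of the part that bears thick_grip alone.

How it is judged:
By the outcome, as a careful person would: the job done as asked, in the order asked, and still so for the second after the job is handed in, with the robot touching nothing.
It also fails if it takes over 38 s, if anything falls off the work surface, if the arm or the gripper's body presses on something with over 40 N, if the wrist force passes 120 N, or if a joint passes its speed limit or range.

ROBOT

A 6-joint arm with a two-finger parallel gripper is mounted at the origin on a cart in front of the work surface, level with it; the furniture and walls round the work are solid. World frame = base frame: x ahead of the robot, y to its left, z up, the work surface at z = 0. Lengths are in mm, angles in rad, forces in N, time in s.
With the tool pointing down it reaches from about 350 to 975 mm from the base axis. Payload 7.1 kg.
Tool frame: the origin (TCP) lies midway between the tips of the shut fingers; the grasp point (between the pads) lies 19 mm behind it; z points along the fingers, y is the line along which they close (so a half turn about z gives the same grasp; the last joint's range is limited). The gripper opens to 88 mm and grips with 3 to 60 N. Pads are 20 mm wide; open, the fingers measure 115 mm over their backs; the gripper's body (75 mm by 178 mm) begins 61 mm behind the grasp point.
Start: joints at [1.207, 0.423, 1.63, -0, 1.089, -0.019], TCP at [211.223, 588.209, 222.675] pointing down, gripper open.
Joint ranges: [-3, 3], [-0.9, 2.11], [0.09, 2.58], [-1.31, 4.45], [0.11, 2.69], [-2.54, 2.54]. Speed limits (rad/s): [2.39, 2.39, 3.01, 3.14, 3.14, 3.14].

INTERFACE

Orientations are given as a rotation vector (axis times angle).
In Python, from workcell import ctrl gives the robot as it stands. The module is installed in compiled form; this text tells all that it offers.
- The arm moves only by the tool servo_tool, never from a script. Its argument "increments" is a list of rows, each a list of 7 numbers: the shift along the world's x, y, z in cm, then the turn, a rotation vector about the world's x, y, z in degrees, then the opening, from -1 (shut) to 1 (fully open). A call has 1 to 20 rows; each row is the pose to reach, as a shift and turn from the pose commanded when the call began; what a row does not reach only later rows make up. A row lasts 1/12 s, in which the tool goes at most 41.7 mm and 7.16 degrees, less where a joint would pass 70% of its speed; a pose out of reach is approached as far as the arm can. A call with a gripper value outside its range is refused whole. The fingers move at their own pace and stop on an object; the grip force is fixed at half the most. Time passes only in rows, so rows that repeat a pose let the fingers close. It gives the time, the measured TCP pose, the force, the opening and the grip force at its end, in the units of the state.
- ctrl.get_obs(): the state, without advancing time (a new reading comes with each control period).
- ctrl.get_image(name): name is "side" or "top"; returns a dict with "image" (400x640x3 uint8, red, green, blue), "fx", "fy", "cx", "cy" (pixels), "extrinsics" (4x4, takes a point from camera to world coordinates). Camera axes: x right, y up, looking along -z (the intrinsics and any distortion apply to the point x, -y, -z); pixel columns grow to the right and rows downward; lengths in mm; the calibration is good to about 2 mm. A picture is of the moment at which its call begins. There is no depth.
- ctrl.close_job(): hands the job in; it is judged then, once.
The state is a dict: "t": time; "qpos": joint angles; "qvel": joint speeds; "joint_torque": joint torques, N m; "ee_pos": TCP position; "orientation": TCP orientation; "ft_force": force on the tool from outside, world axes, zero at the start; "moment": the same for the moment, N m; "width": finger opening in mm; "grasp_force": force on a finger pad.
Only numpy, scipy, OpenCV 4.12 (cv2) and the standard library are available. Lean on these libraries where they do the work, as an engineer would, in place of code of your own. Each camera call takes 0.05 s, during which the arm holds its last target. There are 200 camera calls.

## Working session

There is one attempt and no reset: what is moved stays moved. The work goes in short steps, Python scripts to look and compute and a tool call to move; the robot and the scene stay as the last step left them, time stands still between calls to the robot, and variables do not carry over. Pictures are saved under pics/ and viewed, at most 10 in all, crops included, and the job is handed in when it is done.

Besides the shell and the picture viewer there is one more tool, called after ">>>" as a command line: name --pt "numbers of a row" for each row, then --argument value for the rest. servo_tool: Moves the arm, as the interface text tells. Its arguments: {"type":"object","properties":{"increments":{"type":"array","items":{"type":"array","items":{"type":"number"}}}},"required":["increments"]}

```bash
mkdir -p pics
cat > h.py <<'E'
import numpy as np, cv2
from workcell import ctrl
def ray(im,u,v):
    E=np.array(im["extrinsics"]);d=np.array([(u-im["cx"])/im["fx"],-(v-im["cy"])/im["fy"],-1.])
    d=E[:3,:3]@d;return E[:3,3],d/np.linalg.norm(d)
def onz(im,u,v,z):
    o,d=ray(im,u,v);return o+d*(z-o[2])/d[2]
def tri(a,pa,b,pb):
    o1,d1=ray(a,*pa);o2,d2=ray(b,*pb)
    s=np.linalg.lstsq(np.c_[d1,-d2],o2-o1,rcond=None)[0]
    p,q=o1+s[0]*d1,o2+s[1]*d2;return (p+q)/2,np.linalg.norm(p-q)
def proj(im,P):
    E=np.array(im["extrinsics"]);c=E[:3,:3].T@(np.array(P)-E[:3,3])
    return np.array([im["cx"]+im["fx"]*c[0]/-c[2],im["cy"]-im["fy"]*c[1]/-c[2]])
E
python3 - <<'E'
from h import *
import pickle
np.set_printoptions(precision=2,suppress=True)
for n in("side","top"):
    im=ctrl.get_image(n);cv2.imwrite(f"pics/{n}0.png",im["image"][:,:,::-1]);pickle.dump(im,open(n+"0.pkl","wb"))
    print(n,{k:v for k,v in im.items() if k!="image"})
print(ctrl.get_obs())
E
```

```text
side {'fx': 506.3739076580495, 'fy': 506.3739076580495, 'cx': 327.7187487999389, 'cy': 198.8699982398001, 'extrinsics': array([[ -1.  ,   0.01,   0.01, 564.35],
       [  0.  ,  -0.53,   0.85, 901.79],
       [  0.01,   0.85,   0.53, 665.79],
       [  0.  ,   0.  ,   0.  ,   1.  ]])}
top {'fx': 454.75339906371806, 'fy': 454.75339906371806, 'cx': 318.4816313345005, 'cy': 196.75536019926756, 'extrinsics': array([[   0.03,    0.98,   -0.18,  401.04],
       [  -1.  ,    0.03,   -0.01,   37.52],
       [  -0.  ,    0.18,    0.98, 1055.4 ],
       [   0.  ,    0.  ,    0.  ,    1.  ]])}
{'t': 0.1, 'qpos': array([ 1.21,  0.42,  1.63, -0.  ,  1.09, -0.02]), 'qvel': array([ 0., -0., -0., -0., -0.,  0.]), 'joint_torque': array([  0.  , -54.56, -27.43,   0.06,   0.02,  -0.  ]), 'ee_pos': array([211.05, 587.77, 222.03]), 'orientation': array([-0.54, -3.09,  0.  ]), 'ft_force': array([-0.27, -0.42,  0.4 ]), 'moment': array([0.03, 0.02, 0.01]), 'grasp_force': 0.0, 'width': 88.14635721812998}
```

View pics/side0.png

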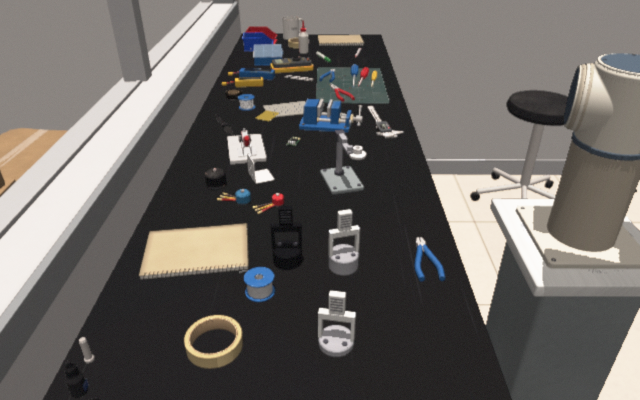

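View pics/top0.png

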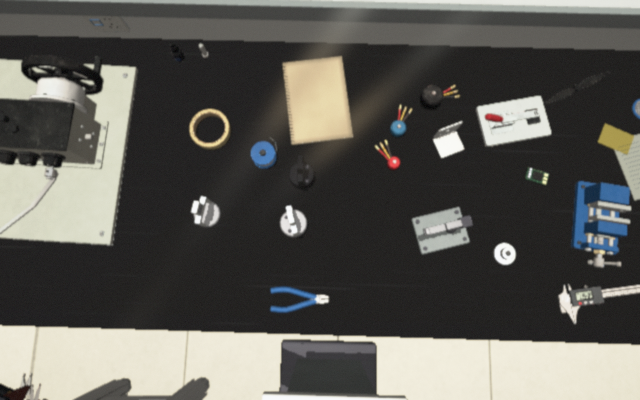

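The side view shows the thick weight near (344,245), the thin one at (337,325), a black look-alike at (287,240) and the hook stand at (342,165). In the top view they are at (292,220), (205,210), (302,173) and (442,228). I'll enlarge these areas to pick points.

Run:
```python
import cv2,numpy as np
s=cv2.imread("pics/side0.png");t=cv2.imread("pics/top0.png")
def crop(i,x,y,w,h,k):
    return cv2.resize(i[y:y+h,x:x+w],(w*k,h*k),interpolation=cv2.INTER_CUBIC)
# side crop: weight 320..370 x 205..280 ; hook 315..375 x 125..200
a=crop(s,320,205,50,75,8);b=crop(s,315,125,50,75,8)
cv2.imwrite("pics/sc.png",np.hstack([a,b]))
a=crop(t,270,195,50,50,8);b=crop(t,410,200,70,60,8)
c=np.zeros((480,960,3),np.uint8)
a=cv2.copyMakeBorder(a[:,:240*1+0] if 0 else a,0,80,0,0,cv2.BORDER_CONSTANT)
o=np.hstack([a,b]);print(o.shape);cv2.imwrite("pics/tc.png",cv2.resize(o,None,fx=.8333,fy=.8333))
```

```text
(480, 960, 3)
```

View pics/sc.png

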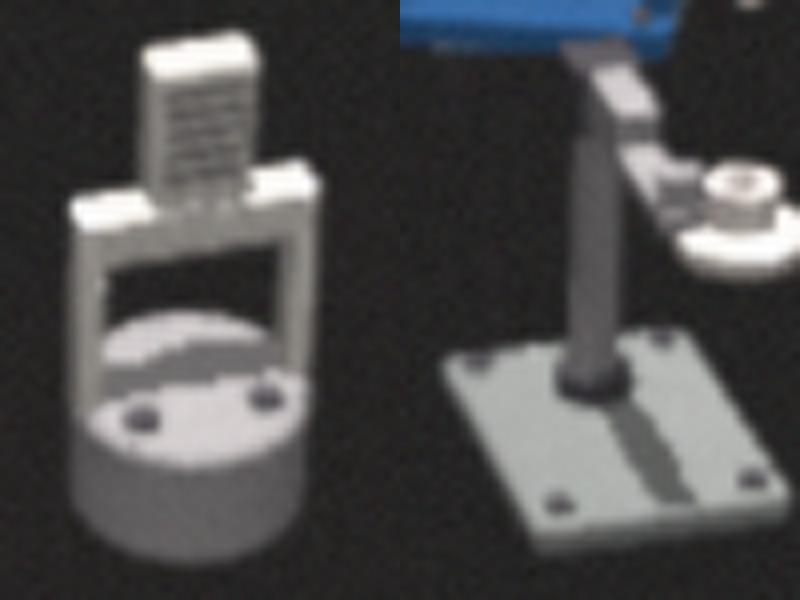

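View pics/tc.png

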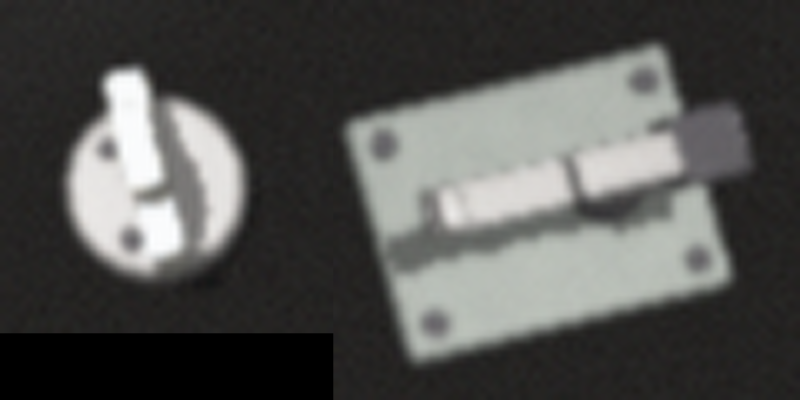

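The side crop shows the thick weight's bar top centred at about (344.2,229.1), its tab top at about (345,211.8), and the rear edge of the hook throat at about (345,139.8). The top crop has the bar top at about (292.0,220.2), the tab top at about (290.9,217.2), the hook tip front at about (425.8,231.5) and the throat rear edge at about (447.2,226.6).

Run:
```python
from h import *
import pickle
np.set_printoptions(precision=1,suppress=True)
s=pickle.load(open("side0.pkl","rb"));t=pickle.load(open("top0.pkl","rb"))
S=lambda u,v:(320+u/8,205+v/8); S2=lambda u,v:(315+(u-400)/8,125+v/8)
T=lambda u,v:(270+u/6.667,195+v/6.667); T2=lambda u,v:(410+(u-333)/6.667,200+v/6.667)
print("bar top(92)",tri(s,S(194,193),t,T(147,168)))
print("tab top(134)",tri(s,S(200,54),t,T(139,148)))
print("side tab z134",onz(s,*S(200,54),134),"top",onz(t,*T(139,148),134))
a=onz(t,*T(128,70),92);b=onz(t,*T(165,262),92);print("bar ends top",a,b,np.linalg.norm(a-b),np.degrees(np.arctan2(*(a-b)[[1,0]])))
a=onz(s,*S(72,214),92);b=onz(s,*S(315,173),92);print("bar ends side",a,b,np.linalg.norm(a-b),np.degrees(np.arctan2(*(a-b)[[1,0]])))
print("throat rear top(132)",tri(s,S2(640,118),t,T2(581,177)))
tip=onz(t,*T2(438,210),132);rear=onz(t,*T2(581,177),132);d=tip-rear
print("tip",tip,"rear",rear,np.linalg.norm(d),"(44.5)",np.degrees(np.arctan2(d[1],d[0])))
a=onz(t,*T2(345,125),12);b=onz(t,*T2(660,45),12);d=a-b;print("base edge dir",np.degrees(np.arctan2(d[1],d[0])))
a=onz(s,*S2(542,540),12);b=onz(s,*S2(445,370),12);d=a-b;print("base edge dir side",np.degrees(np.arctan2(d[1],d[0])))
a=onz(s,*S2(790,515),12);b=onz(s,*S2(690,335),12);d=a-b;print("base edge dir side",np.degrees(np.arctan2(d[1],d[0])))
o=ctrl.get_obs();from scipy.spatial.transform import Rotation as R
print(R.from_rotvec(o["orientation"]).as_matrix(), np.degrees(o["qpos"]))
```

```text
bar top(92) (array([523.7, 102.1,  90.4]), np.float64(2.4152683522814815))
tab top(134) (array([524. , 102.1, 131.2]), np.float64(1.0651760797272054))
side tab z134 [524.7 106.2 134. ] top [523.1 102.  134. ]
bar ends top [553.8 109.5  92. ] [492.3  95.2  92. ] 63.129679842707226 13.036505908365761
bar ends side [554.5 112.9  92. ] [495.1  95.4  92. ] 61.93253203227006 16.437552863571703
throat rear top(132) (array([ 513.9, -218.1,  128.1]), np.float64(0.7954107646316436))
tip [ 501.7 -173.2  132. ] rear [ 513. -217.  132.] 45.18939803476592 (44.5) 104.51898417590537
base edge dir 105.83142248713942
base edge dir side 106.10403419807507
base edge dir side 102.73834784944003
[[-0.9  0.3 -0. ]
 [ 0.3  0.9 -0. ]
 [-0.  -0.  -1. ]] [69.2 24.3 93.4 -0.  62.4 -1.1]
```

Both views agree to within about 4 mm. The tab is at about (523.5,103) with its wide axis at about 14.7°. The throat is at about (508,-199) and points along about 105°. I'll grip across the tab's width and approach above it.

>>> servo_tool --pt "2 -3 0 0 0 -3.5 1" --pt "5 -7 0 0 0 -8 1" --pt "8 -11 -0.5 0 0 -13 1" --pt "10 -15 -1 0 0 -18 1" --pt "13 -19 -1.5 0 0 -23 1" --pt "15 -23 -2 0 0 -28 1" --pt "18 -27 -2.5 0 0 -33 1" --pt "20 -31 -3 0 0 -38 1" --pt "23 -35 -3.5 0 0 -43 1" --pt "25 -39 -4 0 0 -47 1" --pt "28 -43 -4.5 0 0 -51 1" --pt "30 -46 -5 0 0 -54 1" --pt "31.2 -48 -5 0 0 -55.5 1" --pt "31.2 -48.5 -5 0 0 -55.5 1" --pt "31.2 -48.5 -5 0 0 -55.5 1" --pt "31.2 -48.5 -5 0 0 -55.5 1"

```text
t: 1.43
ee_pos: [523.7, 101.3, 172.1]
orientation: [-1.923, -2.484, 0.001]
ft_force: [0.3, -0.2, -0.4]
width: 87.6
grasp_force: 0.0
```

Run:
```python
from h import *
im=ctrl.get_image("side");i=im["image"][:,:,::-1]
t=ctrl.get_image("top")["image"][:,:,::-1]
a=cv2.resize(i[120:290,270:420],None,fx=3,fy=3,interpolation=cv2.INTER_CUBIC)
b=cv2.resize(t[150:263,240:345],None,fx=3,fy=3,interpolation=cv2.INTER_CUBIC)
b=cv2.copyMakeBorder(b,0,a.shape[0]-b.shape[0],0,0,cv2.BORDER_CONSTANT)
cv2.imwrite("pics/a1.png",np.hstack([a,b]))
o=ctrl.get_obs();print(o["ee_pos"],o["orientation"],o["ft_force"],o["t"],proj(im,o["ee_pos"]))
```

```text
[522.53430774 103.54486739 172.36934356] [-1.91801134e+00 -2.48693493e+00  9.15909570e-04] [ 0.07933528  0.4959892  -0.13310592] 1.5333 [346.68474474 193.74013364]
```

View pics/a1.png

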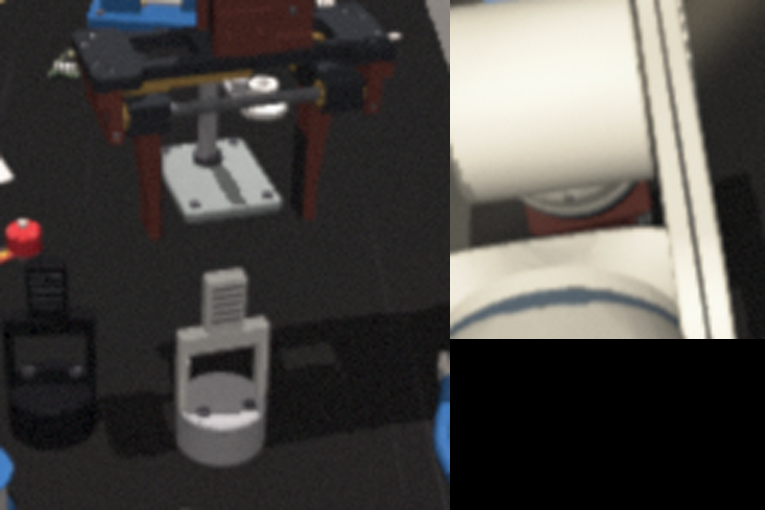

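The side picture shows fingertips at crop (150,235) and (308,215), straddling the tab at (224,300) and parallel to the frame. The top view is blocked by the arm. Going down and gripping.

>>> servo_tool --pt "0 0 -1.5 0 0 0 1" --pt "0 0 -3 0 0 0 1" --pt "0 0 -4.5 0 0 0 1" --pt "0 0 -6 0 0 0 1" --pt "0 0 -7 0 0 0 1" --pt "0 0 -7.2 0 0 0 1" --pt "0 0 -7.2 0 0 0 1" --pt "0 0 -7.2 0 0 0 -1" --pt "0 0 -7.2 0 0 0 -1" --pt "0 0 -7.2 0 0 0 -1" --pt "0 0 -7.2 0 0 0 -1" --pt "0 0 -7.2 0 0 0 -1" --pt "0 0 -7.2 0 0 0 -1" --pt "0 0 -7.2 0 0 0 -1" --pt "0 0 -7.2 0 0 0 -1" --pt "0 0 -7.2 0 0 0 -1"

```text
t: 2.87
ee_pos: [523.2, 103.1, 100.6]
orientation: [-1.918, -2.488, 0.0]
ft_force: [0.2, 0.4, -0.5]
width: 31.1
grasp_force: 0.0
```

>>> servo_tool --pt "0 0 0 0 0 0 -1" --pt "0 0 0 0 0 0 -1" --pt "0 0 0 0 0 0 -1" --pt "0 0 0 0 0 0 -1" --pt "0 0 0 0 0 0 -1"

```text
t: 3.28
ee_pos: [523.4, 103.2, 100.6]
orientation: [1.918, 2.488, 0.0]
ft_force: [1.1, -0.3, -2.0]
width: 25.7
grasp_force: 30.0
```

Gripped, with the pads 25.7 mm apart. Lifting and moving to a spot in front of the hook tip.

>>> servo_tool --pt "0 0 0.5 0 0 0 -1" --pt "0 0 1.5 0 0 0 -1" --pt "0 0 3 0 0 0 -1" --pt "0 0 4.5 0 0 0 -1" --pt "-0.3 -1.5 6 0 0 0 -1" --pt "-0.6 -4 6.6 0 0 0 -1" --pt "-1 -7 6.6 0 0 0 -1" --pt "-1.5 -10 6.6 0 0 0 -1" --pt "-2 -13 6.6 0 0 0 -1" --pt "-2.4 -16 6.6 0 0 0 -1" --pt "-2.8 -19 6.6 0 0 0 -1" --pt "-3.2 -21 6.6 0 0 0 -1" --pt "-3.4 -22.4 6.6 0 0 0 -1" --pt "-3.5 -22.9 6.6 0 0 0 -1" --pt "-3.5 -22.9 6.6 0 0 0 -1" --pt "-3.5 -22.9 6.6 0 0 0 -1" --pt "-3.5 -22.9 6.6 0 0 0 -1"

```text
t: 4.7
ee_pos: [488.2, -124.9, 166.7]
orientation: [-1.917, -2.488, -0.0]
ft_force: [-0.1, -0.8, -5.4]
width: 25.9
grasp_force: 30.0
```

Run:
```python
from h import *
import pickle
im=ctrl.get_image("side");t=ctrl.get_image("top");pickle.dump((im,t),open("s2.pkl","wb"))
i=im["image"][:,:,::-1]; t=t["image"][:,:,::-1]
a=cv2.resize(i[110:210,310:390],None,fx=5.5,fy=5.5,interpolation=cv2.INTER_CUBIC)
b=cv2.resize(t[180:280,370:434+6],None,fx=5,fy=5,interpolation=cv2.INTER_CUBIC)
b=cv2.copyMakeBorder(b,0,a.shape[0]-b.shape[0],0,0,cv2.BORDER_CONSTANT)
cv2.imwrite("pics/a2.png",np.hstack([a,b]));print(a.shape,b.shape)
np.set_printoptions(precision=1,suppress=True)
o=ctrl.get_obs();print(o["ee_pos"],o["orientation"],o["ft_force"],o["moment"],o["t"],o["width"],proj(im,o["ee_pos"]))
```

```text
(550, 440, 3) (550, 350, 3)
[ 488.3 -124.8  166.7] [-1.9 -2.5 -0. ] [-1.1 -0.  -5.2] [-0.1  0.   0.1] 4.8 25.96308334108082 [358.4 142.4]
```

View pics/a2.png

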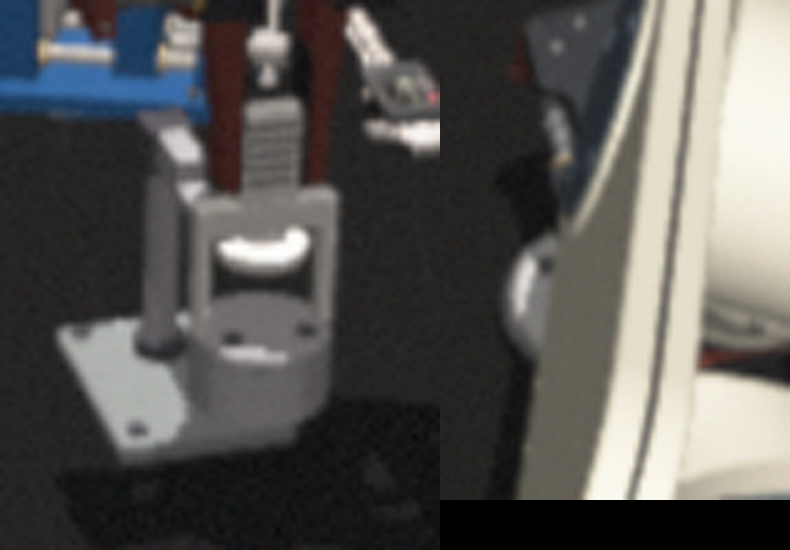

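The side crop shows the weight held upright in front of the hook. Its tab top is centred at about crop (275,109) and its bar top at about (264,200); the hook arm runs behind it on the left, and the top view is mostly blocked. Checking how far the weight sits from the TCP.

Run:
```python
from h import *
import pickle
np.set_printoptions(precision=1,suppress=True)
s,_=pickle.load(open("s2.pkl","rb"));S=lambda u,v:(310+u/5.5,110+v/5.5)
tab=onz(s,*S(275,109),200);bar=onz(s,*S(264,200),158);print("tab",tab,"bar",bar)
a=onz(s,*S(190,203),158);b=onz(s,*S(338,197),158);print(np.linalg.norm(a-b),np.degrees(np.arctan2(*(a-b)[[1,0]])))
th=np.array([508.3,-198.7]);d=np.array([np.cos(np.radians(105)),np.sin(np.radians(105))]);n=np.array([-d[1],d[0]])
for p in(tab,bar,np.array([488.3,-124.8])):
    r=p[:2]-th;print("ahead",r@d,"lateral",r@n)
```

```text
tab [ 486.4 -119.1  200. ] bar [ 488.9 -122.4  158. ]
61.15314254566794 5.996161752855598
ahead 82.54348404825244 lateral 0.5747346602133323
ahead 78.73831415579845 lateral -1.0008767483489924
ahead 76.55829946481256 lateral 0.19178909270507716
```

The weight lines up with the hook to within about 1 mm sideways. Sliding it in about 77 mm at this height.

>>> servo_tool --pt "0.2 -0.6 0 0 0 0 -1" --pt "0.4 -1.4 0 0 0 0 -1" --pt "0.6 -2.3 0 0 0 0 -1" --pt "0.9 -3.2 0 0 0 0 -1" --pt "1.1 -4.1 0 0 0 0 -1" --pt "1.3 -5 0 0 0 0 -1" --pt "1.6 -5.9 0 0 0 0 -1" --pt "1.8 -6.7 0 0 0 0 -1" --pt "1.9 -7.2 0 0 0 0 -1" --pt "2 -7.5 0 0 0 0 -1" --pt "2 -7.5 0 0 0 0 -1" --pt "2 -7.5 0 0 0 0 -1" --pt "2 -7.5 0 0 0 0 -1"

```text
t: 5.88
ee_pos: [508.0, -200.4, 166.6]
orientation: [-1.918, -2.488, 0.0]
ft_force: [0.4, -0.6, -6.2]
width: 25.7
grasp_force: 30.0
```

Run:
```python
from h import *
im=ctrl.get_image("side");i=im["image"][:,:,::-1]
t=ctrl.get_image("top")["image"][:,:,::-1]
a=cv2.resize(i[100:200,310:380],None,fx=5.5,fy=5.5,interpolation=cv2.INTER_CUBIC)
b=cv2.resize(t[180:280,400:480],None,fx=5,fy=5,interpolation=cv2.INTER_CUBIC)
b=cv2.copyMakeBorder(b,0,a.shape[0]-b.shape[0],0,0,cv2.BORDER_CONSTANT)
cv2.imwrite("pics/a3.png",np.hstack([a,b]))
o=ctrl.get_obs();print(o["ee_pos"],o["ft_force"],o["t"])
```

```text
[ 508.08275432 -200.37535037  166.65918662] [ 0.10659115 -0.21239786 -5.11175586] 5.9833
```

View pics/a3.png

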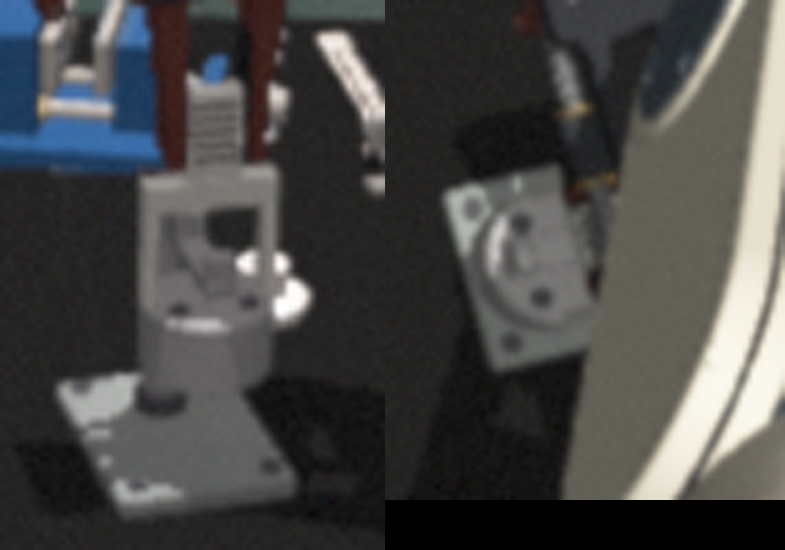

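The side crop shows the hook arm passing through the window, with its tip at about (210,285) in front of the frame and no contact force. Lowering.

>>> servo_tool --pt "0 0 -0.3 0 0 0 -1" --pt "0 0 -0.7 0 0 0 -1" --pt "0 0 -1.1 0 0 0 -1" --pt "0 0 -1.5 0 0 0 -1" --pt "0 0 -1.8 0 0 0 -1" --pt "0 0 -2.1 0 0 0 -1" --pt "0 0 -2.2 0 0 0 -1" --pt "0 0 -2.2 0 0 0 -1" --pt "0 0 -2.2 0 0 0 -1"

```text
t: 6.73
ee_pos: [508.2, -200.8, 144.6]
orientation: [-1.918, -2.488, 0.0]
ft_force: [-0.2, -0.5, -6.0]
width: 25.6
grasp_force: 30.0
```

>>> servo_tool --pt "0 0 -0.1 0 0 0 -1" --pt "0 0 -0.2 0 0 0 -1" --pt "0 0 -0.2 0 0 0 -1" --pt "0 0 -0.2 0 0 0 -1"

```text
t: 7.07
ee_pos: [508.3, -200.8, 142.7]
orientation: [1.918, 2.488, 0.0]
ft_force: [0.0, -0.5, -5.1]
width: 25.9
grasp_force: 30.0
```

>>> servo_tool --pt "0 0 -0.1 0 0 0 -1" --pt "0 0 -0.1 0 0 0 -1" --pt "0 0 -0.1 0 0 0 -1"

```text
t: 7.32
ee_pos: [508.3, -200.9, 142.5]
orientation: [1.918, 2.488, 0.0]
ft_force: [-3.6, 1.2, 5.8]
width: 25.9
grasp_force: 30.0
```

The force changed sign at TCP z = 142.5, where I expected the bar to seat (142.6). Opening and backing off upward.

>>> servo_tool --pt "0 0 0 0 0 0 -0.2" --pt "0 0 0 0 0 0 -0.1" --pt "0 0 0 0 0 0 0.1" --pt "0 0 0 0 0 0 0.1" --pt "0 0 0 0 0 0 0.1" --pt "0 0 0 0 0 0 0.1" --pt "0 0 1 0 0 0 0.1" --pt "0 0 2.5 0 0 0 0.1" --pt "0 0 4.5 0 0 0 0.1" --pt "0 0 7 0 0 0 0.1" --pt "0 0 10 0 0 0 0.1" --pt "0 0 13 0 0 0 0.1" --pt "0 0 15 0 0 0 0.1" --pt "0 0 15 0 0 0 0.1" --pt "0 0 15 0 0 0 0.1"

```text
t: 8.57
ee_pos: [508.7, -201.0, 293.2]
orientation: [1.916, 2.486, 0.001]
ft_force: [-0.3, 1.2, 0.6]
width: 48.4
grasp_force: 0.0
```

Run:
```python
from h import *
im=ctrl.get_image("side");i=im["image"][:,:,::-1]
a=cv2.resize(i[100:200,300:400],None,fx=5.5,fy=5.5,interpolation=cv2.INTER_CUBIC)
cv2.imwrite("pics/a4.png",a)
o=ctrl.get_obs();print(o["ee_pos"],o["ft_force"],o["t"],o["width"])
```

```text
[ 507.9332436  -200.66338531  291.71302286] [-0.52671308  0.31091002 -1.02718202] 8.6167 48.50402845644898
```

View pics/a4.png

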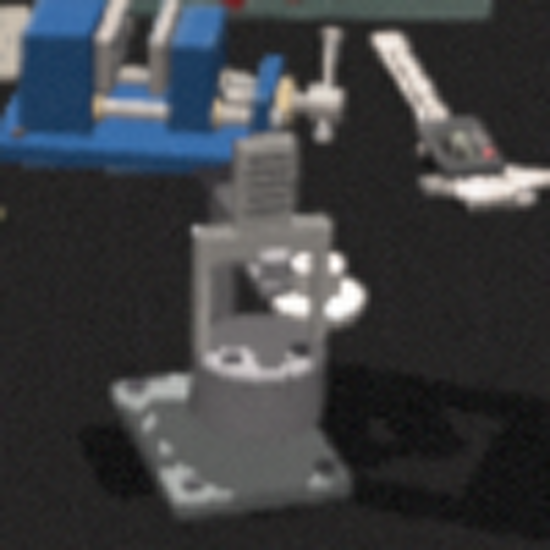

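The weight hangs upright from the hook, with its bar top at about crop (262,228), the tip at (270,270) in front of the frame, and the gripper clear. Letting any swing die down and checking that it's still.

>>> servo_tool --pt "0 0 2 0 0 0 0.1" --pt "0 0 2 0 0 0 0.1" --pt "0 0 2 0 0 0 0.1" --pt "0 0 2 0 0 0 0.1" --pt "0 0 2 0 0 0 0.1" --pt "0 0 2 0 0 0 0.1" --pt "0 0 2 0 0 0 0.1" --pt "0 0 2 0 0 0 0.1" --pt "0 0 2 0 0 0 0.1" --pt "0 0 2 0 0 0 0.1" --pt "0 0 2 0 0 0 0.1" --pt "0 0 2 0 0 0 0.1" --pt "0 0 2 0 0 0 0.1" --pt "0 0 2 0 0 0 0.1" --pt "0 0 2 0 0 0 0.1" --pt "0 0 2 0 0 0 0.1" --pt "0 0 2 0 0 0 0.1" --pt "0 0 2 0 0 0 0.1"

```text
t: 10.12
ee_pos: [508.2, -200.8, 311.7]
orientation: [1.918, 2.488, 0.0]
ft_force: [-0.3, 0.2, 0.1]
width: 48.7
grasp_force: 0.0
```

Run:
```python
from h import *
g=lambda:cv2.GaussianBlur(ctrl.get_image("side")["image"][120:200,315:375],(5,5),0).astype(int)
f=[g() for _ in range(8)]
print([int(abs(x-f[0]).max()) for x in f[1:]])
o=cv2.GaussianBlur(cv2.imread("pics/side0.png")[285:360,310:365,::-1],(5,5),0).astype(int)
n=cv2.GaussianBlur(ctrl.get_image("side")["image"][285:360,310:365],(5,5),0).astype(int)
print("thin diff",abs(o-n).max(), "t",ctrl.get_obs()["t"])
```

```text
[7, 7, 7, 7, 7, 8, 7]
thin diff 4 t 10.5667
```

The hanging weight is still (frame differences are only noise), and the thin weight hasn't moved.

```bash
python3 -c "
from workcell import ctrl
print(ctrl.close_job())"
```

```text
the job is handed in; nothing more can be done
None
```

The thick weight hangs still from the hook, the thin weight is where it was, and the job was handed in at about 10.6 s with the gripper clear; no verdict came back.

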